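Shorten the step platform's last leg to its innermost hole

TASK

The folding step platform lies upside down with its legs folded flat; three of its four legs are already at their shortest. Shorten the fourth to match: pull up the spring plunger on its sleeve, slide the sleeve towards the hinge past the middle hole, and let the pin drop fully home in the innermost hole. Feel for that hole with a light push, never ramming the pin against a hole's edge, and leave the bowl, cup and green container where they stand.

Things in the scene. Friction and masses are not known exactly. Their poses are not given: they have to be found in the camera images.
- platform: Aluminium step platform, fixed, upside down: deck 320 mm wide (its x) by 1000 mm long (its y), rails 50 mm high. Origin: middle of the deck at table height; z up. Four legs lie folded along its y on top, hinged at the two ends (y = +-450), feet towards the middle. The working leg is the one at x = +110, y above 0; its foot stands 100 mm nearer the middle than those of the other three legs, which are fixed.
- leg (a joint): Slide of the working leg's sleeve along the platform's +y (shortening, towards the hinge at y = +450), m: 0 at the start, pin in the outermost hole; range -0.02 to 0.135. Stays where left, drags with about 4 N, and 3 N more while the pin rubs on the tube. The 12 mm holes of the upper tube, a home-made spare, were drilled by eye: the middle one is met at 0.040 to 0.060, the innermost 0.050 after it, at 0.090 to 0.110. There is no stop there: only the pin dropping in tells.
- plunger (a joint): Vertical travel of the plunger (knob and pin as one), m: 0 = fully home in a hole, 0.0065 = pin resting on the tube between holes, 0.014 = pulled up to its stop. A spring pushes it down: 7 N at 0, 10 N at 0.0065, 14 N at 0.014; let go, it drops at about 0.25 m/s.
- knob (a point): Middle of the plunger's black pull knob: upright, round, 25 mm across (28 mm at its top edge), 23 mm high, on top of the sleeve. When home its middle is 128.5 mm above the table, its underside at 117, its top at 140. Below it a 23 mm round steel housing reaches from the sleeve's top (z = 91) to 113. z is up and y the sleeve's shortening direction.
- sleeve_end (a point): Middle of the top edge at the hinge-side end of the sleeve, 25 mm from the knob's axis, z = 91. The sleeve is a 38 mm square tube, 200 mm long, that slides over the 30 mm square upper tube; the holes still ahead are in that tube's top face (z = 87), seen between the sleeve's end and the rung. The rung (25 mm round, across the two legs, z = 72) is at y = +392 of the platform.
- foot (a point): Middle of the end face of the sleeve's black rubber foot (46 mm square), 204 mm from the knob's axis, at z = 72.
- pin: The plunger's 10 mm steel pin inside the sleeve, below the knob and moving with it; origin at its tip, whose edge is broken by 1 mm. Home, it reaches 7 mm below the tube's top face. Not to be loaded above 25 N.
- bowl: Aluminium bowl, 140 mm across, 55 mm high, loose on an upturned blue plastic crate (260 by 360 mm, 160 mm high, fixed, to the left of the platform), beside an orange plate that stays put. Origin: middle of its underside.
- cup: Stainless cup, 74 mm across, 85 mm high, loose on the table beyond the platform. Origin: middle of its underside.
- container: Green lidded plastic container, 103 by 138 mm, 64 mm high, loose on the table beyond the platform. Origin: middle of its underside.

How it is judged (in metres and radians):
On the way:
1. the plunger is pulled up clear of the outermost hole (value of joint plunger above 0.0075 m and value of joint leg below 0.01 m), for 0.1 s.
At the end, for the whole second after the job is handed in: The working leg's pin is fully home (plunger within 2 mm of its down stop) in the innermost hole (sleeve 85 to 115 mm in from its start), the sleeve and plunger at rest and let go (value of joint plunger below 0.002 m and value of joint leg between 0.085 and 0.115 m and velocity of joint leg between -0.005 and 0.005 m/s and velocity of joint plunger between -0.005 and 0.005 m/s); the robot touches nothing.
It fails at once if the pin is forced with more than 25 N against the tube or the edge of a hole (contact force between pin and anything else above 25 N).
It fails at once if the bowl, the cup or the green container is moved more than 20 mm (distance of any of bowl, cup, container from where it was at the start of the episode above 0.02 m).
It also fails if it takes over 42 s, if anything falls off the work surface, if the arm or the gripper's body presses on something with over 40 N, if the wrist force passes 120 N, or if a joint passes its speed limit or range.

ROBOT

A 6-joint arm with a two-finger parallel gripper is mounted at the origin on the work surface. World frame = base frame: x ahead of the robot, y to its left, z up, the work surface at z = 0. Lengths are in m, angles in degrees, forces in N, time in s.
With the tool pointing down it reaches from about 0.3 to 0.75 m from the base axis. Payload 8.5 kg.
Tool frame: the origin (TCP) lies at the very end of the fingers, on their centre line; the grasp point (between the pads) lies 19 mm behind it; z points along the fingers, y is the line along which they close (so a half turn about z gives the same grasp; the last joint's range is limited). The gripper opens to 85 mm and grips with 20 to 120 N. Pads are 22 mm wide; open, the fingers measure 114 mm over their backs; the gripper's body (76 mm by 85 mm) begins 54 mm behind the grasp point. The pads swing forward as they close: fully open they stand 13 mm farther back than shut.
Start: joints at [58.425, 21.807, 74.336, -0, 83.858, -12.336], TCP at [0.181, 0.519, 0.231] pointing down, gripper open.
Joint ranges: [-178.18, 178.18], [-50.72, 133.34], [12.68, 142.11], [-81.47, 261.47], [9.98, 163.14], [-165.26, 165.26]. Speed limits (degrees/s): [136.94, 136.94, 180, 180, 180, 180].

INTERFACE

Orientations are given as a 3x3 rotation matrix whose columns are the frame's x, y, z axes.
In Python, from rig import env, optics, spotter gives the robot as it stands.
- The arm moves only by the shell command python3 -m crank 'ROWS' [FORCE]. ROWS is JSON, one flat list of numbers, 5 for each row, row after row: the finger opening in cm, from 0 to 8.54, then the shift along the tool's x, y, z in cm, then the turn about the tool's z in rad. A call has exactly 8 rows; each row shifts and turns the commanded pose from where the row before left it, along the tool's axes as they then stand; what a row does not reach is not made up. A row lasts 1/12 s, in which the tool goes at most 41.7 mm and 7.16 degrees, less where a joint would pass 70% of its speed; a pose out of reach is approached as far as the arm can. A call is refused whole if a number of a shift passes 4.17 or a number of a turn 0.125, either way. A call with a gripper value outside its range is refused whole. The fingers move at their own pace and stop on an object; FORCE is the grip in N (left out, the last holds). Time passes only in rows, so rows that do not move let the fingers close, or fill a call up. It gives the time, the measured TCP pose, the force, the opening and the grip force at its end, in the units of the state.
- env.observe(): the state, without advancing time (a new reading comes with each control period).
- optics.get_image(name): name is "scene" or "top" or "wrist"; returns a dict with "color" (400x640x3 uint8, red, green, blue), "intrinsics" (3x3 intrinsics, pixels), "pose" (4x4, takes a point from camera to world coordinates). Camera axes: x right, y up, looking along -z (the intrinsics and any distortion apply to the point x, -y, -z); pixel columns grow to the right and rows downward; lengths in m; the calibration is good to about 2 mm. A picture is of the moment at which its call begins. There is no depth.
- env.close_job(): hands the job in; it is judged then, once.
Trained networks look in a picture, given as the dict that the camera call returned (one of the last four; its "shot" number tells which), for a name from the list of things; names that differ only in an ending like _2 or _b are one class to them, and where a whole thing is asked for, a point or a joint stands for the part that bears it (a point fixed in the world has none). Each returns a list of dicts, best first, with "score" (0 to 1); they miss things now and then, are a little off and sometimes report something else, mostly with a low value. They report only what shows in the picture. A call takes as long as a camera call.
- spotter.look_for(picture, query): "at" ([column, row] as shares, 0 to 1, of the picture: columns of its width, rows of its height, amid what is visible of it).
The state is a dict: "time_s": time; "q": joint angles; "qvel": joint speeds; "joint_efforts": joint torques, N m; "position": TCP position; "tool_rot": TCP orientation; "ft_force": force on the tool from outside, world axes, zero at the start; "wrist_torque": the same for the moment, N m; "grip_width": finger opening in m; "gripper_force": force on a finger pad.
Only numpy, scipy, OpenCV 4.12 (cv2) and the standard library are available. Lean on these libraries where they do the work, as an engineer would, in place of code of your own. Each camera call takes 0.05 s, during which the arm holds its last target. There are 200 camera calls.

## Working session

There is one attempt and no reset: what is moved stays moved. The work goes in short steps, Python scripts to look and compute and a shell command to move; the robot and the scene stay as the last step left them, time stands still between calls to the robot, and variables do not carry over. Pictures are saved under pics/ and viewed, at most 10 in all, crops included, and the job is handed in when it is done.

```bash
mkdir -p pics; cat > h.py <<'E'
import numpy as np, cv2
from rig import env, optics, spotter
def snap(name,fn=None):
    p=optics.get_image(name)
    if fn: cv2.imwrite('pics/'+fn,p['color'][:,:,::-1])
    return p
def plane(p,px,z):
    K=np.array(p['intrinsics']);T=np.array(p['pose'])
    d=np.linalg.inv(K)@[px[0],px[1],1]; d=T[:3,:3]@(d*[1,-1,-1]); o=T[:3,3]
    return o+d*(z-o[2])/d[2]
def proj(p,w):
    K=np.array(p['intrinsics']);T=np.array(p['pose'])
    c=T[:3,:3].T@(np.array(w)-T[:3,3])*[1,-1,-1]; u=K@c; return u[:2]/u[2]
def find(p,q,z,n=2):
    for r in spotter.look_for(p,q)[:n]:
        px=np.array(r['at'])*[640,400]; print(q,round(r['score'],2),px.round(1),plane(p,px,z).round(4))
E
python3 - <<'E'
from h import *
s=env.observe(); print(s['time_s'],s['position'],np.round(s['tool_rot'],3),s['ft_force'],s['grip_width'])
for c in ('top','scene','wrist'):
    p=snap(c,c+'0.png'); print(c)
    for q,z in (('knob',.1285),('sleeve_end',.091),('foot',.072),('bowl',.187),('cup',.04),('container',.03),('platform',.025)): find(p,q,z,1)
E
```

```text
0.0 [0.18108322 0.51903703 0.23070691] [[-0.944  0.33  -0.001]
 [ 0.33   0.944 -0.001]
 [ 0.    -0.001 -1.   ]] [ 0.33206552 -0.10703357  0.34565226] 0.08537203910134107
top
knob 0.74 [301.  156.1] [0.7548 0.1075 0.1285]
sleeve_end 0.78 [400.8 222.2] [ 0.5563 -0.2053  0.091 ]
foot 0.6 [398.3 221. ] [ 0.5627 -0.2009  0.072 ]
bowl 0.87 [170.5 220.7] [0.5391 0.4843 0.187 ]
cup 0.87 [301.7 158.6] [0.7707 0.1071 0.04  ]
container 0.61 [388.5 164.2] [ 0.7577 -0.1796  0.03  ]
platform 0.87 [440.2 262.9] [ 0.436  -0.3405  0.025 ]
scene
knob 0.45 [248.2 199.3] [ 0.5659 -0.1099  0.1285]
sleeve_end 0.89 [218.7 218.9] [ 0.5857 -0.1957  0.091 ]
foot 0.89 [215.9 219.2] [ 0.5672 -0.2062  0.072 ]
bowl 0.7 [457.5 142.2] [0.5217 0.4884 0.187 ]
cup 0.77 [342.8 263.4] [0.7601 0.1081 0.04  ]
container 0.93 [232.4 279.5] [ 0.7453 -0.1767  0.03  ]
platform 0.81 [166.7 211. ] [ 0.4605 -0.3546  0.025 ]
wrist
knob 0.33 [ 39.  360.4] [0.2518 0.1648 0.1285]
platform 0.92 [ 41.5 360. ] [0.3118 0.0085 0.025 ]
```

```bash
ls; python3 -m crank --help | head -20
```

```text
h.py
picsinvalid input: not JSON, or not a number
```

View pics/top0.png

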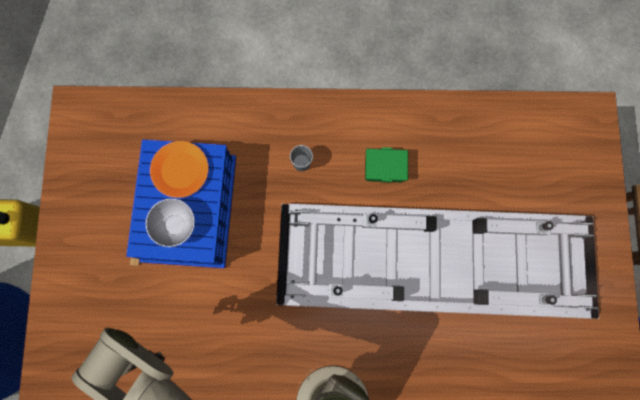

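View pics/scene0.png

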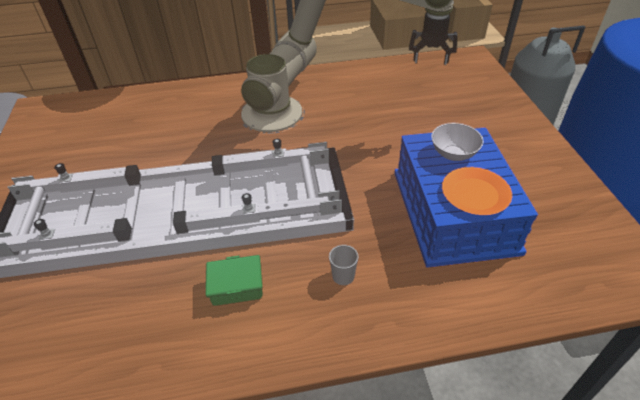

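The top view shows the working leg's knob at (373,218), its foot at (432,223) and two open holes at about (355,219) and (339,219). The hinge is to the left, towards world +y. The scene view shows the knob at (247,200). The network's "knob" in the top view was the cup.

```bash
python3 - <<'E'
from h import *
p=snap('top'); 
for px,z in (((373,217.5),.137),((435,223),.091),((355,219.5),.087),((339,219),.087),((286,208),.05),((596,217),.05),((284,302),.05),((595,315),.05)): print(px,plane(p,px,z).round(4))
s=snap('scene'); print(plane(s,(247,199),.1285).round(4))
c=cv2.resize(p['color'][190:330,270:450],None,fx=4,fy=4,interpolation=cv2.INTER_CUBIC); cv2.imwrite('pics/c1.png',c[:,:,::-1])
E
```

```text
(373, 217.5) [ 0.5632 -0.1133  0.137 ]
(435, 223) [ 0.5551 -0.3116  0.091 ]
(355, 219.5) [ 0.5637 -0.0633  0.087 ]
(339, 219) [ 0.5647 -0.0134  0.087 ]
(286, 208) [0.6037 0.1548 0.05  ]
(596, 217) [ 0.5865 -0.8367  0.05  ]
(284, 302) [0.3077 0.1548 0.05  ]
(595, 315) [ 0.2803 -0.8063  0.05  ]
[ 0.5641 -0.113   0.1285]
```

View pics/c1.png

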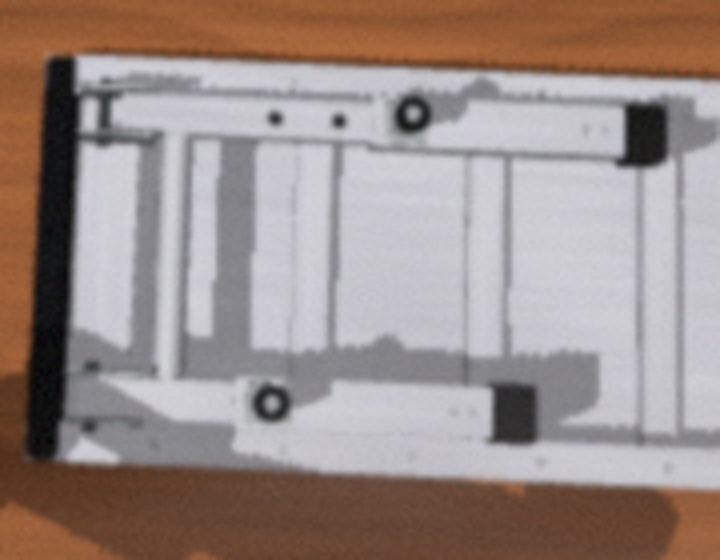

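The crop shows the knob at about (373,218.5) in full-frame pixels and the holes at about (355,220) and (339,219.5). The knob is therefore near (0.562,-0.113). The sleeve slides along about (0.023,1), and the innermost hole is about 0.10 ahead. I turn the jaws along the slide and travel over.

```bash
python3 -m crank '[8.5,0,0,0,-0.105, 8.5,0,0,0,-0.105, 8.5,0,0,0,-0.105, 8.5,-2.2,-3.46,0,0, 8.5,-2.2,-3.46,0,0, 8.5,-2.2,-3.46,0,0, 8.5,-2.2,-3.46,0,0, 8.5,-2.2,-3.46,0,0]' 20
python3 -m crank '[8.5,-2.2,-3.46,0,0, 8.5,-2.2,-3.46,0,0, 8.5,-2.2,-3.46,0,0, 8.5,-2.2,-3.46,0,0, 8.5,-2.2,-3.46,0,0, 8.5,-2.2,-3.46,0,0, 8.5,-2.2,-3.46,0,0, 8.5,-2.2,-3.46,0,0]'
python3 - <<'E'
from h import *
s=env.observe(); print(s['time_s'],s['position'],np.round(s['tool_rot'],3),s['ft_force'])
E
```

```text
time_s: 1.97
position: [0.2881, 0.3424, 0.2315]
tool_rot: [[-1.0, 0.02, 0.0], [0.02, 1.0, 0.0], [-0.0, 0.0, -1.0]]
ft_force: [0.6, 0.2, 0.1]
grip_width: 0.0851
gripper_force: 0.0
time_s: 2.63
position: [0.4585, 0.0616, 0.2315]
tool_rot: [[-1.0, 0.021, 0.001], [0.021, 1.0, 0.0], [-0.001, 0.0, -1.0]]
ft_force: [1.7, 1.1, -0.8]
grip_width: 0.0851
gripper_force: 0.0
2.6333 [0.45846213 0.06156579 0.23154402] [[-1.     0.021  0.001]
 [ 0.021  1.     0.   ]
 [-0.001  0.    -1.   ]] [ 1.74232885  1.14524694 -0.81290026]
```

```bash
python3 -m crank '[8.5,-2.15,-3.46,0,0, 8.5,-2.15,-3.46,0,0, 8.5,-2.15,-3.46,0,0, 8.5,-2.15,-3.46,0,0, 8.5,-2.15,-3.46,0,0, 8.5,0,0,2,0, 8.5,0,0,0,0, 8.5,0,0,0,0]'
python3 - <<'E'
from h import *
w=snap('wrist','w1.png')
for q,z in (('knob',.137),('sleeve_end',.091)): find(w,q,z,2)
w=snap('top'); 
s=env.observe(); print(s['time_s'],s['position'])
E
```

```text
time_s: 3.3
position: [0.5611, -0.1112, 0.2106]
tool_rot: [[-1.0, 0.021, -0.003], [0.021, 1.0, 0.001], [0.003, 0.001, -1.0]]
ft_force: [0.5, -0.4, 0.1]
grip_width: 0.085
gripper_force: 0.0
knob 0.96 [317.7 206.1] [ 0.5573 -0.1143  0.137 ]
sleeve_end 0.83 [228.  188.9] [ 0.5529 -0.2013  0.091 ]
sleeve_end 0.63 [492.6 367.3] [0.7766 0.0854 0.091 ]
3.5 [ 0.56166549 -0.1106725   0.21255404]
```

View pics/w1.png

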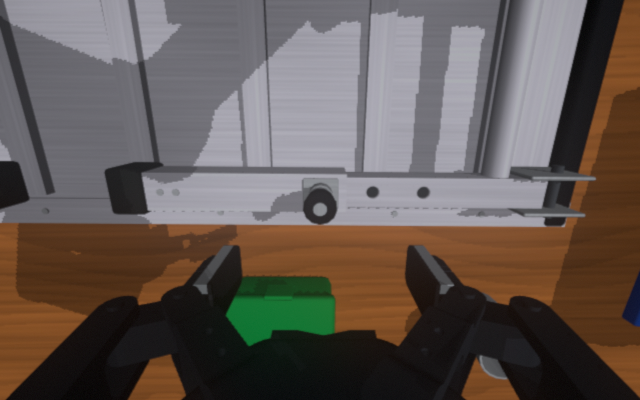

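The wrist view shows the knob's top at (320,209), the holes at (373,192) and (423,193), the hinge to the right, and the fingers on either side.

```bash
python3 - <<'E'
from h import *
w=snap('wrist')
for px,z in (((320,209),.140),((373,192),.087),((423,192.5),.087),((346,189),.091),((320,187),.091),((148,190),.091),((510,192.5),.087)): print(px,plane(w,px,z).round(4))
s=env.observe();print(s['position'])
for n in range(0):0
E
```

```text
(320, 209) [ 0.5604 -0.112   0.14  ]
(373, 192) [ 0.5617 -0.0604  0.087 ]
(423, 192.5) [ 0.5632 -0.011   0.087 ]
(346, 189) [ 0.557  -0.0873  0.091 ]
(320, 187) [ 0.5545 -0.1125  0.091 ]
(148, 190) [ 0.5542 -0.2796  0.091 ]
(510, 192.5) [0.5649 0.0749 0.087 ]
[ 0.56166971 -0.11076453  0.21243957]
```

```bash
python3 -m crank '[7,0.1,-0.15,3.4,0, 5,0,0,3.4,0, 4,0,0,3.4,0, 3.5,0,0,0.2,0, 3.3,0,0,0,0, 3.2,0,0,0,0, 3.2,0,0,0,0, 3.2,0,0,0,0]' 20
python3 - <<'E'
from h import *
w=snap('wrist','w2.png'); s=env.observe();print(s['time_s'],s['position'],s['ft_force'])
E
```

```text
time_s: 4.22
position: [0.5615, -0.1133, 0.1094]
tool_rot: [[-1.0, 0.021, 0.003], [0.021, 1.0, -0.001], [-0.003, -0.001, -1.0]]
ft_force: [0.4, -0.1, -0.4]
grip_width: 0.0321
gripper_force: 0.0
4.2667 [ 0.56131835 -0.11327061  0.10901271] [ 0.21520725 -0.23052736 -0.66273896]
```

View pics/w2.png

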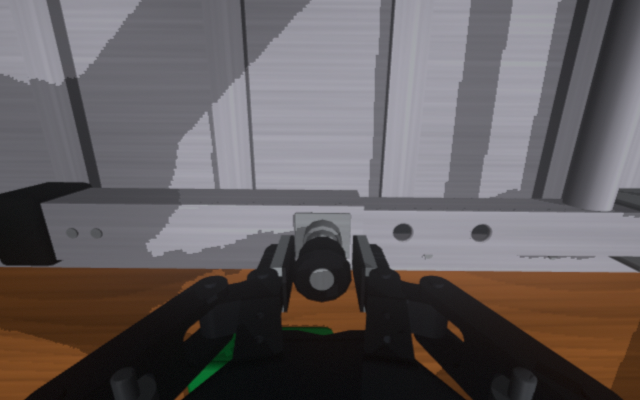

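The knob (297–350, about row 275) sits roughly centred between the pads (about 288 and 356). I close gently.

```bash
python3 -m crank '[3.0,0,0,0,0, 2.8,0,0,0,0, 2.7,0,0,0,0, 2.6,0,0,0,0, 2.5,0,0,0,0, 2.4,0,0,0,0, 2.3,0,0,0,0, 2.2,0,0,0,0]' 20
```

```text
time_s: 4.93
position: [0.5608, -0.1135, 0.1077]
tool_rot: [[-1.0, 0.021, 0.001], [0.021, 1.0, -0.001], [-0.001, -0.001, -1.0]]
ft_force: [-1.1, -3.5, 3.5]
grip_width: 0.0242
gripper_force: 19.4
```

```bash
python3 -m crank '[1.5,0,0,0,0, 1.5,0,0,0,0, 1.5,0,0,-0.3,0, 1.5,0,0,-0.3,0, 1.5,0,0,-0.3,0, 1.5,0,0,-0.2,0, 1.5,0,0,0,0, 1.5,0,0,0,0]' 60
python3 - <<'E'
from h import *
w=snap('wrist','w3.png'); s=env.observe();print(s['time_s'],s['position'],s['ft_force'])
E
```

```text
time_s: 5.6
position: [0.5607, -0.1129, 0.1167]
tool_rot: [[-1.0, 0.021, -0.001], [0.021, 1.0, 0.001], [0.001, 0.001, -1.0]]
ft_force: [5.6, -4.6, -11.5]
grip_width: 0.0236
gripper_force: 59.3
5.65 [ 0.5606621  -0.11295972  0.11665741] [  5.58399005  -4.23951417 -12.84726024]
```

View pics/w3.png

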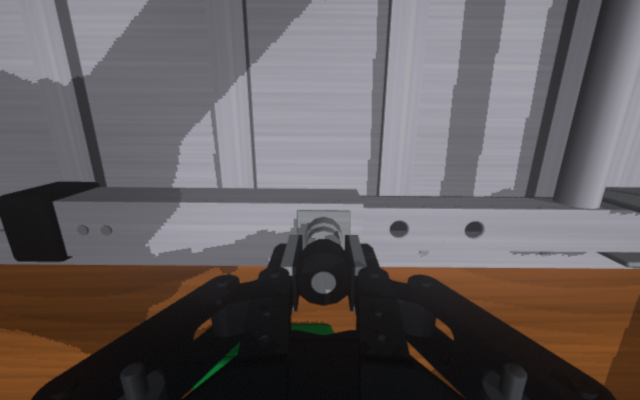

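Lifting: z is up 9 mm, the spring pulls about 12 N, and the picture shows the knob (323,280) raised off its housing. I slide along.

```bash
python3 -m crank '[1.5,0,0.4,0,0, 1.5,0,1.2,0,0, 1.5,-0.02,1.6,0,0, 1.5,-0.02,1.8,0,0, 1.5,-0.02,1.6,0,0, 1.5,0,1.2,0,0, 1.5,0,0.6,0,0, 1.5,0,0.2,0,0]'
python3 - <<'E'
from h import *
w=snap('wrist','w4.png'); s=env.observe();print(s['time_s'],s['position'],s['ft_force'])
E
```

```text
time_s: 6.32
position: [0.5632, -0.0261, 0.1168]
tool_rot: [[-1.0, 0.02, -0.001], [0.02, 1.0, 0.001], [0.001, 0.001, -1.0]]
ft_force: [6.9, -5.0, -12.4]
grip_width: 0.0235
gripper_force: 59.4
6.3667 [ 0.56323929 -0.02595231  0.11677742] [  5.95813918  -0.21160681 -12.06581316]
```

View pics/w4.png

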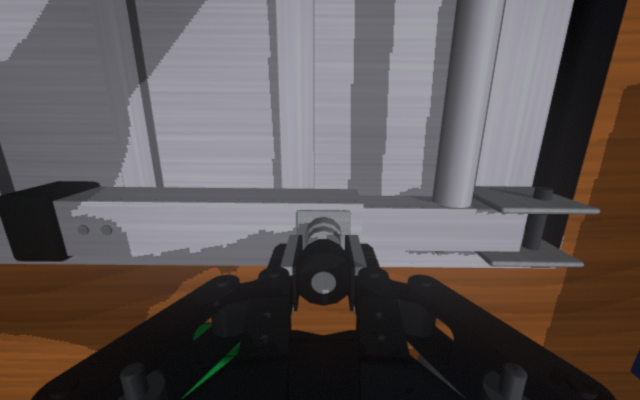

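```bash
python3 -m crank '[1.5,0,0,0.1,0, 1.5,0,0,0.1,0, 1.5,0,0,0.05,0, 1.5,0,0,0,0, 3.0,0,0,0,0, 3.0,0,0,0,0, 3.0,0,0,0,0, 3.0,0,0,0,0]' 20
```

```text
time_s: 7.03
position: [0.5629, -0.0269, 0.1159]
tool_rot: [[-1.0, 0.021, -0.0], [0.021, 1.0, 0.0], [0.0, 0.0, -1.0]]
ft_force: [0.2, -0.5, -0.4]
grip_width: 0.03
gripper_force: 0.0
```

```bash
python3 -m crank '[3.0,0,0.1,0.15,0, 3.0,0,0.1,0.15,0, 3.0,0,0.1,0,0, 3.0,0,0.05,0,0, 3.0,0,0.05,0,0, 3.0,0,0.05,0,0, 3.0,0,0.05,0,0, 3.0,0,0,0,0]'
```

```text
time_s: 7.7
position: [0.5631, -0.023, 0.1128]
tool_rot: [[-1.0, 0.021, -0.0], [0.021, 1.0, -0.002], [0.0, -0.002, -1.0]]
ft_force: [-0.7, -6.8, -1.2]
grip_width: 0.0301
gripper_force: 3.1
```

```bash
python3 -m crank '[3.0,0,0.05,0,0, 3.0,0,0.05,0,0, 3.0,0,0.05,0,0, 3.0,0,0.05,0,0, 3.0,0,0.05,0,0, 3.0,0,0.05,0,0, 3.0,0,0,0,0, 3.0,0,0,0,0]'
```

```text
time_s: 8.37
position: [0.5632, -0.0202, 0.1128]
tool_rot: [[-1.0, 0.021, -0.0], [0.021, 1.0, -0.002], [0.0, -0.002, -1.0]]
ft_force: [-0.6, -6.6, -1.7]
grip_width: 0.0303
gripper_force: 3.3
```

```bash
python3 -m crank '[3.0,0,0.05,0,0, 3.0,0,0.05,0,0, 3.0,0,0.05,0,0, 3.0,0,0.05,0,0, 3.0,0,0.05,0,0, 3.0,0,0.05,0,0, 3.0,0,0,0,0, 3.0,0,0,0,0]'
```

```text
time_s: 9.03
position: [0.5632, -0.0174, 0.1126]
tool_rot: [[-1.0, 0.021, -0.0], [0.021, 1.0, -0.002], [0.0, -0.002, -1.0]]
ft_force: [-1.7, -8.1, -2.4]
grip_width: 0.0301
gripper_force: 4.0
```

```bash
python3 -m crank '[3.0,0,0.05,0,0, 3.0,0,0.05,0,0, 3.0,0,0.05,0,0, 3.0,0,0.05,0,0, 3.0,0,0,0,0, 3.0,0,0,0,0, 3.0,0,0,0,0, 3.0,0,0,0,0]'
```

```text
time_s: 9.7
position: [0.5633, -0.0154, 0.1126]
tool_rot: [[-1.0, 0.021, -0.0], [0.021, 1.0, -0.002], [0.0, -0.002, -1.0]]
ft_force: [-0.7, -8.3, -2.3]
grip_width: 0.0302
gripper_force: 4.0
```

```bash
python3 -m crank '[3.0,0,0.05,0,0, 3.0,0,0.05,0,0, 3.0,0,0.05,0,0, 3.0,0,0.05,0,0, 3.0,0,0,0,0, 3.0,0,0,0,0, 3.0,0,0,0,0, 3.0,0,0,0,0]'
```

```text
time_s: 10.37
position: [0.5633, -0.0132, 0.1126]
tool_rot: [[-1.0, 0.021, -0.0], [0.021, 1.0, -0.002], [0.0, -0.002, -1.0]]
ft_force: [-0.3, -7.5, -3.0]
grip_width: 0.0302
gripper_force: 3.6
```

```bash
python3 -m crank '[3.0,0,0.05,0,0, 3.0,0,0.05,0,0, 3.0,0,0,0,0, 3.0,0,0,0,0, 3.0,0,0,0,0, 3.0,0,0,0,0, 3.0,0,0,0,0, 3.0,0,0,0,0]'
```

```text
time_s: 11.03
position: [0.5634, -0.0111, 0.1128]
tool_rot: [[-1.0, 0.021, 0.0], [0.021, 1.0, -0.0], [-0.0, -0.0, -1.0]]
ft_force: [-0.7, -3.5, -0.6]
grip_width: 0.0298
gripper_force: 2.0
```

The push fell to 3.5 N and the z drag vanished, so the pin has probably dropped. I'll take a look.

```bash
python3 - <<'E'
from h import *
w=snap('wrist','w5.png'); s=env.observe();print(s['time_s'],s['position'],s['ft_force'])
E
```

```text
11.0833 [ 0.56340606 -0.01110927  0.11284352] [-0.30689827 -4.61701819 -1.85411121]
```

View pics/w5.png

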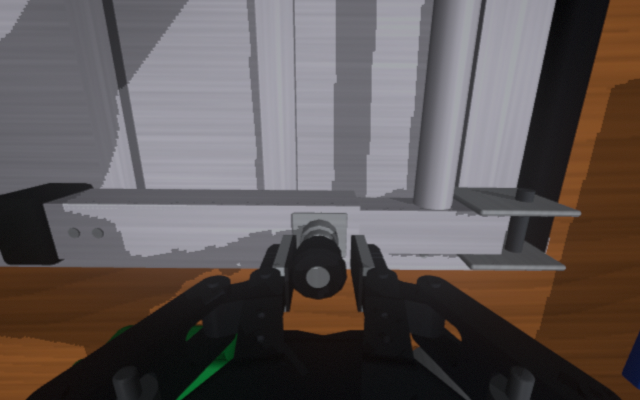

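The knob is at (317,277), lower against its housing, though the view alone doesn't settle it. A small push will confirm whether the pin blocks.

```bash
python3 -m crank '[3.0,0,0.05,0,0, 3.0,0,0.05,0,0, 3.0,0,0,0,0, 3.0,0,0,0,0, 3.0,0,0,0,0, 3.0,0,0,0,0, 3.0,0,0,0,0, 3.0,0,0,0,0]'
```

```text
time_s: 11.75
position: [0.5634, -0.01, 0.1128]
tool_rot: [[-1.0, 0.021, 0.0], [0.021, 1.0, 0.0], [-0.0, 0.0, -1.0]]
ft_force: [0.9, -3.4, -1.5]
grip_width: 0.0296
gripper_force: 1.4
```

```bash
python3 -m crank '[3.0,0,0.05,0,0, 3.0,0,0.05,0,0, 3.0,0,0,0,0, 3.0,0,0,0,0, 3.0,0,0,0,0, 3.0,0,0,0,0, 3.0,0,0,0,0, 3.0,0,0,0,0]'
```

```text
time_s: 12.42
position: [0.5635, -0.0092, 0.1128]
tool_rot: [[-1.0, 0.021, 0.0], [0.021, 1.0, -0.0], [-0.0, -0.0, -1.0]]
ft_force: [0.1, -4.9, -1.0]
grip_width: 0.0299
gripper_force: 2.5
```

```bash
python3 -m crank '[3.0,0,0.04,0,0, 3.0,0,0.04,0,0, 3.0,0,0,0,0, 3.0,0,0,0,0, 3.0,0,0,0,0, 3.0,0,0,0,0, 3.0,0,0,0,0, 3.0,0,0,0,0]'
```

```text
time_s: 13.08
position: [0.5635, -0.009, 0.1129]
tool_rot: [[-1.0, 0.021, -0.0], [0.021, 1.0, -0.001], [0.0, -0.001, -1.0]]
ft_force: [-0.3, -8.5, -1.3]
grip_width: 0.0299
gripper_force: 4.0
```

The tool is now blocked: it moved 0.2 mm and the force rose to 8.5 N, after a stretch without rubbing. The pin is in the hole, so I back off, open and rise.

```bash
python3 -m crank '[3.0,0,-0.1,0,0, 3.4,0,-0.1,0,0, 5,0,0,0,0, 6,0,0,0,0, 6,0,0,0,0, 6,0,0,-1,0, 6,0,0,-3,0, 6,0,0,-4,0]'
python3 -m crank '[6,0,0,-2,0, 6,0,0,0,0, 6,0,0,0,0, 6,0,0,0,0, 6,0,0,0,0, 6,0,0,0,0, 6,0,0,0,0, 6,0,0,0,0]'
python3 - <<'E'
from h import *
w=snap('wrist','w6.png')
find(w,'knob',.14,1)
for z in (.14,.1465):
  for y in (.099,.101,.103): print(z,y,proj(w,[.5604+.028*y,-.1122+y,z]).round(1))
E
```

```text
time_s: 13.75
position: [0.5622, -0.0099, 0.1922]
tool_rot: [[-1.0, 0.021, -0.006], [0.021, 1.0, 0.002], [0.006, 0.001, -1.0]]
ft_force: [1.4, -0.3, 0.2]
grip_width: 0.06
gripper_force: 0.0
time_s: 14.42
position: [0.5633, -0.0103, 0.2123]
tool_rot: [[-1.0, 0.021, -0.001], [0.021, 1.0, 0.0], [0.001, 0.0, -1.0]]
ft_force: [0.2, -0.2, 0.5]
grip_width: 0.06
gripper_force: 0.0
knob 0.74 [320.8 205.1] [ 0.5584 -0.0109  0.14  ]
0.14 0.099 [318.1 210.8]
0.14 0.101 [320.5 210.8]
0.14 0.103 [323.  210.8]
0.1465 0.099 [317.9 213.5]
0.1465 0.101 [320.5 213.5]
0.1465 0.103 [323.  213.5]
```

View pics/w6.png

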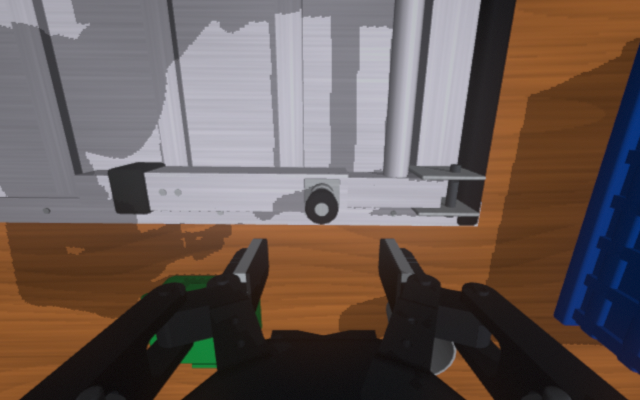

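The knob's top is at (321,209), the same picture position as when home at the same tool height, with 0.101 m of travel. The fingers are clear of everything.

```bash
python3 -c "
from rig import env
print(env.close_job())"
```

```text
the job is handed in; nothing more can be done
None
```

The fourth leg is shortened by about 101 mm with its pin home in the innermost hole, as the push test and final picture showed; the gripper is clear and the job is handed in at about 14.5 s of the 42 s, with no verdict returned.

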